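Find the check-weight case that is loaded and hold it up level

TASK

One of the three identical grey cases with blue grip ribs has a steel check weight shut inside; the other two are empty. Find it by lifting cases by their ribs, always keeping them level, and set any empty one gently back upright on the spot where it stood (two stand on the bench, one in the black tray). Finish holding the loaded case in the air over its own place, level and still, its underside about 15 cm above the bench, and do not let go; leave the red-capped bottle undisturbed.

Things in the scene. Friction and masses are not known exactly. Their poses are not given: they have to be found in the camera images.
- case_a: shut grey case, one of three alike: 60 (its x) x 96 (y) mm, lid top 58 mm up. Mid-lid a fixed blue rib to pinch: 14 mm thick (x), 64 long (y), from 58 to 84 mm up; nothing comes off. Origin: centre of the underside, z up. Empty about 0.18 kg, loaded 0.5 to 0.75 kg (weight in a pocket at the centre); which one is loaded changes from run to run. Starts on the bench
- case_b: shut grey case, one of three alike: 60 (its x) x 96 (y) mm, lid top 58 mm up. Mid-lid a fixed blue rib to pinch: 14 mm thick (x), 64 long (y), from 58 to 84 mm up; nothing comes off. Origin: centre of the underside, z up. Empty about 0.18 kg, loaded 0.5 to 0.75 kg (weight in a pocket at the centre); which one is loaded changes from run to run. Starts on the bench
- case_c: shut grey case, one of three alike: 60 (its x) x 96 (y) mm, lid top 58 mm up. Mid-lid a fixed blue rib to pinch: 14 mm thick (x), 64 long (y), from 58 to 84 mm up; nothing comes off. Origin: centre of the underside, z up. Empty about 0.18 kg, loaded 0.5 to 0.75 kg (weight in a pocket at the centre); which one is loaded changes from run to run. Starts in the black tray (floor 3 mm up, rim 35 mm)
- reagent_red_1: white screw-cap bottle with a red cap, 57 mm diameter, 107 mm tall, loose on the bench; origin: centre of the underside. Not to be disturbed
Mind the look-alikes: they are no part of the job. What is shaped like the case_a but green or orange is not meant.

How it is judged:
At the end, for the whole second after the job is handed in: the loaded case is held by the fingers, its underside more than 10 cm above the bench, within 28 cm of where it stood, tilt under 0.12 rad, moving slower than 0.03 m/s and 0.2 rad/s; the two empty cases stand upright, untouched, within 3 cm of their places (((height (world z) of case_a above 0.1 m and distance of case_a from where it was at the start of the episode below 0.28 m and angle between case_a's own z axis and vertical below 0.12 rad and contact force between case_a and the fingers above 1 N and linear speed of case_a below 0.03 m/s and angular speed of case_a below 0.2 rad/s and height (world z) of case_b below 0.006 m and angle between each of case_b, case_c's own z axis and vertical below 0.06 rad and distance of each of case_b, case_c from where it was at the start of the episode below 0.03 m and linear speed of each of case_b, case_c below 0.02 m/s and contact force between each of case_b, case_c and the fingers below 0.1 N and contact force between each of case_b, case_c and anything else below 2.8 N and contact force between case_a and case_b below 0.1 N and height (world z) of case_c below 0.01 m and contact force between case_a and case_c below 0.1 N) or (height (world z) of case_b above 0.1 m and distance of case_b from where it was at the start of the episode below 0.28 m and angle between case_b's own z axis and vertical below 0.12 rad and contact force between case_b and the fingers above 1 N and linear speed of case_b below 0.03 m/s and angular speed of case_b below 0.2 rad/s and height (world z) of case_a below 0.006 m and angle between each of case_a, case_c's own z axis and vertical below 0.06 rad and distance of each of case_a, case_c from where it was at the start of the episode below 0.03 m and linear speed of each of case_a, case_c below 0.02 m/s and contact force between each of case_a, case_c and the fingers below 0.1 N and contact force between each of case_a, case_c and anything else below 2.8 N and contact force between case_b and case_a below 0.1 N and height (world z) of case_c below 0.01 m and contact force between case_b and case_c below 0.1 N) or (height (world z) of case_c above 0.1 m and distance of case_c from where it was at the start of the episode below 0.28 m and angle between case_c's own z axis and vertical below 0.12 rad and contact force between case_c and the fingers above 1 N and linear speed of case_c below 0.03 m/s and angular speed of case_c below 0.2 rad/s and height (world z) of each of case_a, case_b below 0.006 m and angle between each of case_a, case_b's own z axis and vertical below 0.06 rad and distance of each of case_a, case_b from where it was at the start of the episode below 0.03 m and linear speed of each of case_a, case_b below 0.02 m/s and contact force between each of case_a, case_b and the fingers below 0.1 N and contact force between each of case_a, case_b and anything else below 2.8 N and contact force between case_c and case_a below 0.1 N and contact force between case_c and case_b below 0.1 N))); the arm keeps its last pose, push and grip.
It fails at once if a case is tipped by more than 0.35 rad (angle between any of case_a, case_b, case_c's own z axis and vertical above 0.35 rad).
It fails at once if a case is dropped: falling faster than 0.3 m/s outside the fingers ((contact force between case_a and the fingers below 0.05 N and height (world z) of case_a above 0.003 m and linear speed of case_a above 0.3 m/s) or (contact force between case_b and the fingers below 0.05 N and height (world z) of case_b above 0.003 m and linear speed of case_b above 0.3 m/s) or (contact force between case_c and the fingers below 0.05 N and height (world z) of case_c above 0.003 m and linear speed of case_c above 0.3 m/s)).
It fails at once if the red-capped bottle is shifted by more than 3 cm or tipped (distance of reagent_red_1 from where it was at the start of the episode above 0.03 m or angle between reagent_red_1's own z axis and vertical above 0.3 rad).
It also fails if it takes over 72 s, if anything falls off the work surface, if the arm or the gripper's body presses on something with over 40 N, if the wrist force passes 120 N, or if a joint passes its speed limit or range.

ROBOT

A 6-joint arm with a two-finger parallel gripper is mounted at the origin on the work surface; the furniture and walls round the work are solid. World frame = base frame: x ahead of the robot, y to its left, z up, the work surface at z = 0. Lengths are in m, angles in rad, forces in N, time in s.
With the tool pointing down it reaches from about 0.3 to 0.75 m from the base axis. Payload 8.5 kg.
Tool frame: the origin (TCP) lies at the very end of the fingers, on their centre line; the grasp point (between the pads) lies 19 mm behind it; z points along the fingers, y is the direction in which the jaws open and shut (so a half turn about z gives the same grasp; the last joint's range is limited). The gripper opens to 88 mm and grips with 3 to 60 N. Pads are 18 mm wide; open, the fingers measure 123 mm over their backs; the gripper's body (75 mm by 187 mm) begins 45 mm behind the grasp point.
Start: joints at [0.465, 0.381, 1.297, -0, 1.464, -0.215], TCP at [0.428, 0.346, 0.239] pointing down, gripper open.
Joint ranges: [-3.11, 3.11], [-0.89, 2.33], [0.22, 2.48], [-1.42, 4.56], [0.17, 2.85], [-2.88, 2.88]. Speed limits (rad/s): [2.39, 2.39, 3.14, 3.14, 3.14, 3.14].

INTERFACE

Orientations are given as a rotation vector (axis times angle).
In Python, from plant import sensors, viewer, hand_in, spotter gives the robot as it stands.
- The arm moves only by the shell command python3 -m jog 'ROWS'. ROWS is a JSON object of lists of equal length, an entry for each row: "twist": the turn, a rotation vector about the tool's x, y, z in degrees, a list of three; "slide": the shift along the tool's x, y, z in m, a list of three; "grip": the finger opening in m, from 0 to 0.0881. In form: {"twist": [[wx, wy, wz], ...], "slide": [[tx, ty, tz], ...], "grip": [grip, ...]}. A call has 1 to 10 rows; each row is the pose to reach, as a shift and turn from the pose commanded when the call began, along the tool's axes at that moment; what a row does not reach only later rows make up. A row lasts 1/10 s, in which the tool goes at most 50 mm and 8.59 degrees, less where a joint would pass 70% of its speed; a pose out of reach is approached as far as the arm can. A call with a gripper value outside its range is refused whole. The fingers move at their own pace and stop on an object; the grip force is fixed at half the most. Time passes only in rows, so rows that repeat a pose let the fingers close. It gives the time, the measured TCP pose, the force and the opening at its end, in the units of the state.
- sensors.state(): the state, without advancing time (a new reading comes with each control period).
- viewer.grab_frame(name): name is "scene" or "top" or "wrist"; returns (picture, depth): 480x640x3 uint8, red, green, blue; 480x640 float32, m along the optical axis (not along the pixel's ray), 0 where there is no reading.
- viewer.camera_info(name): a dict with "mtx" (3x3 intrinsics, pixels), "R" (3x3) and "t" (3): a world point X has camera coordinates R X + t; the wrist camera has in their place "T_tool_cam" (4x4, takes a point from camera to tool coordinates, whose origin is the TCP and whose axes are the flange's). Camera axes: x right, y down, z forward; pixel columns grow to the right and rows downward; lengths in m; the calibration is good to about 2 mm. A picture is of the moment at which its call begins: read the wrist's pose just before it. camera_info takes no time and is no camera call.
- hand_in(): hands the job in, once; it reports no verdict.
Trained networks look in the newest picture that a camera, given by its name, has taken for a name from the list of things; names that differ only in an ending like _2 or _b are one class to them, and where a whole thing is asked for, a point or a joint stands for the part that bears it (a point fixed in the world has none). Each returns a list of dicts, best first, with "conf" (0 to 1); they miss things now and then, are a little off and sometimes report something else, mostly with a low value. They report only what shows in the picture. A call takes as long as a camera call. They do not tell look-alikes from the thing itself.
- spotter.recognise(camera, query): "at" ([row, column] in pixels, amid what is visible of it).
- spotter.regions_of(camera, query): "region" (480x640 bool, what is visible of it) and "at" ([row, column] in pixels, amid what is visible of it).
- spotter.pinpoint(camera, query): "at" ([row, column] in pixels: a listed point, or the origin of a listed thing).
The state is a dict: "t": time; "joints": joint angles; "joint_velocities": joint speeds; "effort": joint torques, N m; "tool_pos": TCP position; "orientation": TCP orientation; "ft_force": force on the tool from outside, world axes, zero at the start; "torque": the same for the moment, N m; "gripper_width": finger opening in m.
Only numpy, scipy, OpenCV 4.12 (cv2) and the standard library are available. Lean on these libraries where they do the work, as an engineer would, in place of code of your own. Each camera call takes 0.05 s, during which the arm holds its last target. There are 200 camera calls.

## Working session

There is one attempt and no reset: what is moved stays moved. The work goes in short steps, Python scripts to look and compute and a shell command to move; the robot and the scene stay as the last step left them, time stands still between calls to the robot, and variables do not carry over. Pictures are saved under pics/ and viewed, about 8 in all and at most 12, crops included, and the job is handed in when it is done.

```bash
mkdir -p pics; cat > h.py <<'E'
import numpy as np, cv2
from plant import sensors, viewer, spotter
from scipy.spatial.transform import Rotation as Rn
def world(cam, rc, d, st=None):
    i=viewer.camera_info(cam); K=np.array(i["mtx"]); rc=np.atleast_2d(rc); d=np.atleast_1d(d)
    P=np.c_[(rc[:,1]-K[0,2])/K[0,0]*d,(rc[:,0]-K[1,2])/K[1,1]*d,d]
    if "R" in i: return (P-np.array(i["t"]))@np.array(i["R"])
    T=np.array(i["T_tool_cam"]); P=P@T[:3,:3].T+T[:3,3]
    return Rn.from_rotvec(st["orientation"]).apply(P)+st["tool_pos"]
E
python3 - <<'E'
from h import *
s=sensors.state(); print(s["t"],s["tool_pos"],s["orientation"],Rn.from_rotvec(s["orientation"]).as_matrix().round(2).tolist(),s["ft_force"])
for c in ("top","scene"):
    im,d=viewer.grab_frame(c); cv2.imwrite(f"pics/{c}0.png",im[...,::-1]); np.save(f"pics/{c}0.npy",d)
    for q in ("case_a","reagent_red_1"):
        for r in spotter.regions_of(c,q):
            m=r["region"]&(d>0); rc=np.argwhere(m); P=world(c,rc,d[m])
            print(c,q,round(r["conf"],2),np.round(r["at"]),m.sum(),np.median(P,0).round(3),P[:,2].max().round(3))
E
```

```text
0.0 [0.42743514 0.34569572 0.2381433 ] [-1.35313777e+00 -2.83429473e+00  1.80882222e-03] [[-0.63, 0.78, -0.0], [0.78, 0.63, -0.0], [0.0, -0.0, -1.0]] [ 0.20879314  0.46626159 -0.37420386]
top case_a 0.97 [352. 292.] 1149 [0.266 0.216 0.059] 0.556
top case_a 0.74 [278. 252.] 474 [0.443 0.293 0.058] 0.312
top case_a 0.68 [291. 321.] 1065 [0.397 0.13  0.059] 0.09
top case_a 0.66 [126. 398.] 1162 [ 0.809 -0.108  0.058] 0.091
top reagent_red_1 0.74 [205. 321.] 561 [0.61  0.114 0.104] 0.114
top reagent_red_1 0.3 [283. 251.] 480 [0.443 0.293 0.058] 0.457
scene case_a 0.96 [278. 191.] 1764 [0.255 0.196 0.054] 0.085
scene case_a 0.95 [219. 239.] 1139 [0.432 0.297 0.055] 0.086
scene case_a 0.87 [213. 304.] 1309 [0.567 0.233 0.053] 0.089
scene case_a 0.71 [265. 260.] 1207 [0.382 0.126 0.057] 0.085
scene case_a 0.57 [252. 489.] 1563 [ 0.802 -0.126  0.056] 0.087
scene reagent_red_1 0.93 [223. 353.] 699 [0.606 0.102 0.085] 0.109
```

View pics/top0.png

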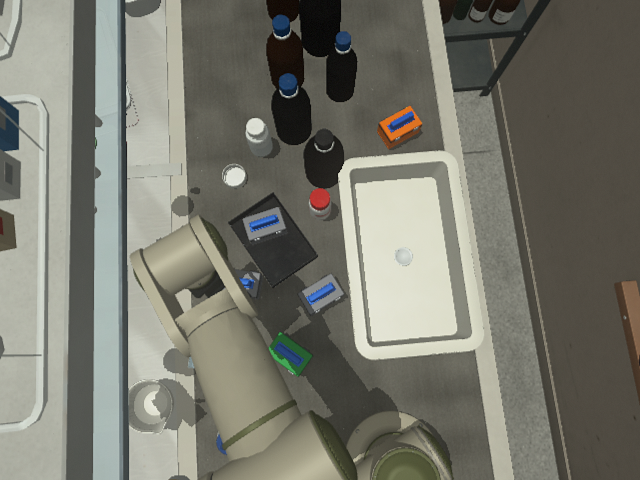

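View pics/scene0.png

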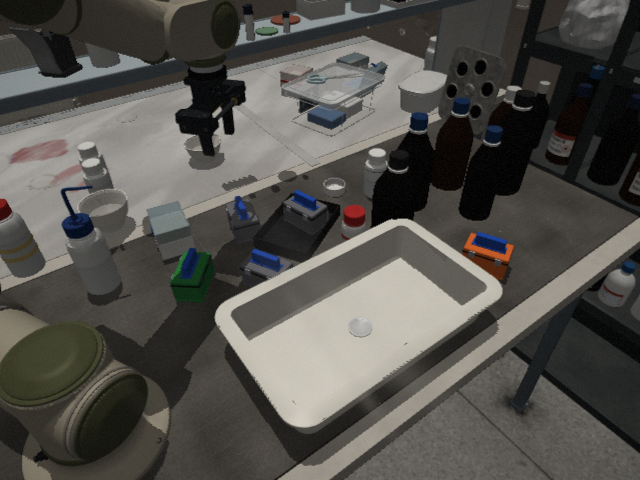

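Candidates, by top-view pixel (row, col):
- Green case (352,292): a look-alike.
- Orange case (126,398): a look-alike.
- Grey case with a blue rib (291,321): on the bench.
- Grey case (281,250): on the bench, partly under the arm.
- Grey case (225,264): in the black tray.

I choose the three grey ones. The red-capped bottle is at (205,321). Next I measure the ribs and take one close crop with the wrist camera.

```bash
cat >> h.py <<'E'
def ribs(cam, im, d, st=None, show=True):
    hsv=cv2.cvtColor(im,cv2.COLOR_RGB2HSV)
    m=((hsv[...,0]>100)&(hsv[...,0]<130)&(hsv[...,1]>120)&(hsv[...,2]>60)&(d>0)).astype(np.uint8)
    n,l,_,_=cv2.connectedComponentsWithStats(m); out=[]
    for k in range(1,n):
        rc=np.argwhere(l==k)
        if len(rc)<40: continue
        P=world(cam,rc,d[l==k],st); P=P[(P[:,2]>.055)&(P[:,2]<.1)]
        Q=P[P[:,2]>.078]
        if len(Q)<20: continue
        (c,(w,h),a)=cv2.minAreaRect(Q[:,:2].astype(np.float32)*1000)
        if w>h: a+=90   # long axis = a+90
        la=(a+90)%180   # direction of long axis, deg in world xy
        print(cam,rc.mean(0).round(),len(Q),"centre",np.round(c,1),"size",round(w,1),round(h,1),"long axis deg",round(la,1),"z",P[:,2].max().round(3))
E
python3 - <<'E'
from h import *
for c in ("top","scene"):
    im=cv2.imread(f"pics/{c}0.png")[...,::-1].copy(); ribs(c,im,np.load(f"pics/{c}0.npy"))
s=sensors.state(); im,d=viewer.grab_frame("wrist"); cv2.imwrite("pics/w0.png",im[...,::-1]); ribs("wrist",im,d,s)
print(viewer.camera_info("wrist")["T_tool_cam"])
d=np.load("pics/scene0.npy")
# tall stuff map from top camera
d=np.load("pics/top0.npy"); rc=np.argwhere(d>0); P=world("top",rc,d[d>0])
for r,c in ((350,110),(200,112),(230,140),(405,150),(240,270),(270,300)):
    print(r,c,world("top",[r,c],d[r,c]).round(3))
E
```

```text
top [121. 401.] 113 centre [ 817.5 -113.5] size 11.4 62.2 long axis deg 114.4 z 0.091
top [222. 263.] 154 centre [583.4 254.5] size 14.1 62.8 long axis deg 103.4 z 0.093
top [283. 247.] 56 centre [440.7 305.7] size 24.4 14.0 long axis deg 74.1 z 0.088
top [293. 320.] 160 centre [399.6 130.9] size 14.2 63.1 long axis deg 116.7 z 0.09
top [354. 289.] 174 centre [266.5 217.6] size 63.6 13.9 long axis deg 49.3 z 0.089
scene [200. 304.] 122 centre [579.5 253. ] size 15.4 62.3 long axis deg 102.3 z 0.089
scene [209. 241.] 90 centre [440.7 322.8] size 62.4 13.8 long axis deg 75.8 z 0.086
scene [242. 490.] 153 centre [ 815.7 -113.3] size 16.3 61.4 long axis deg 113.6 z 0.086
scene [264. 188.] 131 centre [262.8 216.6] size 63.0 13.0 long axis deg 50.4 z 0.085
scene [259. 265.] 163 centre [395.2 130.4] size 15.3 64.4 long axis deg 116.3 z 0.085
wrist [210.  72.] 1349 centre [265.7 219. ] size 64.5 14.2 long axis deg 49.9 z 0.086
wrist [242. 315.] 1213 centre [444.2 326.3] size 63.2 14.3 long axis deg 76.2 z 0.085
wrist [362. 389.] 193 centre [573.1 280.6] size 18.7 10.7 long axis deg 55.4 z 0.088
wrist [416. 370.] 57 centre [589.8 228.3] size 12.1 7.7 long axis deg 28.5 z 0.088
[[-4.83214444e-04 -9.52693851e-01 -3.03931232e-01  7.87378893e-02]
 [ 9.99999876e-01 -4.23007783e-04 -2.63932963e-04 -1.14726536e-04]
 [ 1.22882034e-04 -3.03931322e-01  9.52693936e-01 -1.45209132e-01]
 [ 0.00000000e+00  0.00000000e+00  0.00000000e+00  1.00000000e+00]]
350 110 [[0.302 0.501 0.377]]
200 112 [[0.571 0.498 0.375]]
230 140 [[0.609 0.579 0.002]]
405 150 [[0.176 0.557 0.013]]
240 270 [[0.551 0.246 0.008]]
270 300 [[ 0.469  0.177 -0.002]]
```

View pics/w0.png

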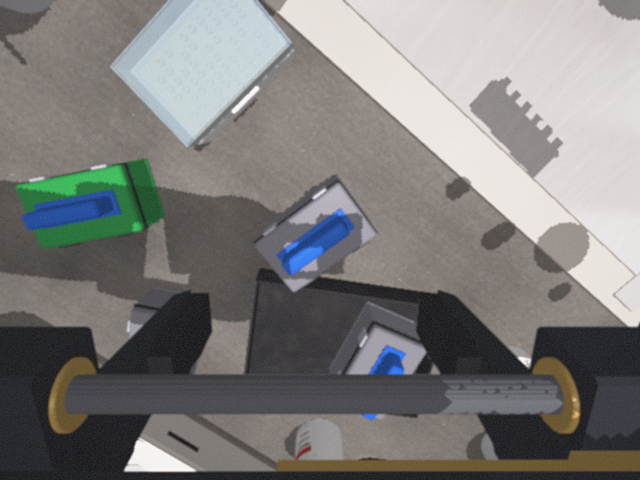

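The wrist view confirms three grey cases: (242,315), which is nearest and stands on the bench, (360,390) in the tray, and a partly hidden one at (310,150). Green is at (205,80). I start with the first, call it P, at about (0.443, 0.325).

```bash
cat >> h.py <<'E'
def go(x,y,z,yaw):
    "print slide/twist to reach TCP x,y,z, tool down, tool y axis at yaw deg"
    s=sensors.state(); R=Rn.from_rotvec(s["orientation"])
    a=np.deg2rad(yaw); Y=np.array([np.cos(a),np.sin(a),0]); Z=np.array([0,0,-1.]); T=Rn.from_matrix(np.c_[np.cross(Y,Z),Y,Z])
    print("slide",R.inv().apply(np.array([x,y,z])-s["tool_pos"]).round(4),"twist",(R.inv()*T).as_rotvec(degrees=True).round(2),"t",s["t"],"pos",np.round(s["tool_pos"],4),"F",np.round(s["ft_force"],2),"w",round(s["gripper_width"],4), "j6",round(s["joints"][5],2))
E
python3 - <<'E'
from h import *
go(.443,.325,.18,-14)
d=np.load("pics/top0.npy"); rc=np.argwhere(d>0); P=world("top",rc,d[d>0])
m=(P[:,2]>.3)&(rc[:,1]<130)&(rc[:,1]>90); print("shelf min y",P[m,1].min(),P[m,2].min())
E
```

```text
slide [-0.0259 -0.0011  0.0586] twist [-2.000e-02  1.000e-02  5.296e+01] t 0.35 pos [0.4276 0.3458 0.2386] F [ 0.17 -0.15 -0.76] w 0.088 j6 -0.22
shelf min y 0.40283555935418436 0.35632036295582487
```

```bash
python3 -m jog '{"twist":[[0,0,8],[0,0,16],[0,0,24],[0,0,32],[0,0,40],[0,0,48],[0,0,53],[0,0,53],[0,0,53]],"slide":[[-0.004,0,0.01],[-0.008,0,0.02],[-0.012,0,0.03],[-0.016,0,0.04],[-0.02,0,0.05],[-0.024,-0.001,0.055],[-0.026,-0.001,0.058],[-0.026,-0.001,0.058],[-0.026,-0.001,0.058]],"grip":[0.05,0.05,0.05,0.05,0.05,0.05,0.05,0.05,0.05]}'
python3 - <<'E'
from h import *
s=sensors.state(); im,d=viewer.grab_frame("wrist"); cv2.imwrite("pics/w1.png",im[...,::-1]); ribs("wrist",im,d,s); go(.443,.325,.062,-14)
E
```

```text
t: 1.25
tool_pos: [0.4432, 0.325, 0.1809]
orientation: [-2.474, -1.936, -0.0]
ft_force: [-0.4, -0.1, -0.0]
gripper_width: 0.0498
wrist [230. 315.] 1885 centre [444.5 326.2] size 63.4 13.9 long axis deg 75.9 z 0.085
wrist [279. 523.] 1945 centre [582.6 255.7] size 14.2 65.1 long axis deg 103.4 z 0.089
wrist [441. 310.] 404 centre [391.4 149.2] size 13.1 27.9 long axis deg 115.8 z 0.084
slide [-0.0002 -0.0002  0.119 ] twist [ 0.01 -0.02  0.09] t 1.3 pos [0.4432 0.3251 0.181 ] F [-0.39 -1.53 -0.22] w 0.0498 j6 0.66
```

View pics/w1.png

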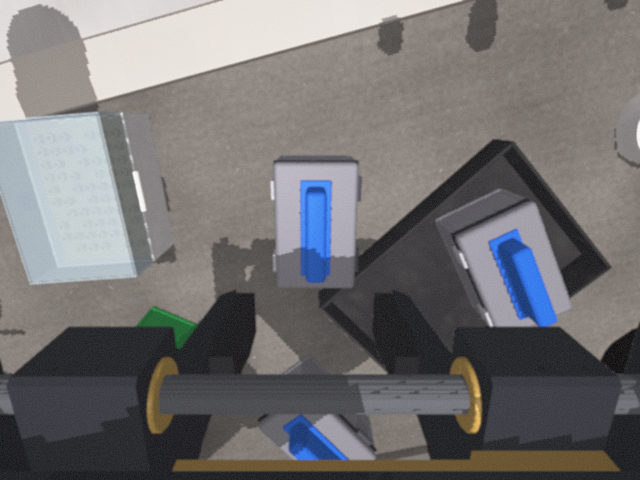

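The case shows at (230,315), centred between the fingers, with its rib parallel to the pads. I descend and close.

```bash
python3 -m jog '{"twist":[[0,0,0],[0,0,0],[0,0,0],[0,0,0],[0,0,0],[0,0,0],[0,0,0],[0,0,0],[0,0,0],[0,0,0]],"slide":[[0,0.001,0.025],[0,0.001,0.05],[0,0.001,0.075],[0,0.001,0.1],[0,0.001,0.112],[0,0.001,0.119],[0,0.001,0.119],[0,0.001,0.119],[0,0.001,0.119],[0,0.001,0.119]],"grip":[0.05,0.05,0.05,0.05,0.05,0.05,0.05,0.005,0.005,0.005]}'
python3 -m jog '{"twist":[[0,0,0],[0,0,0],[0,0,0],[0,0,0],[0,0,0]],"slide":[[0,0,0],[0,0,0],[0,0,0],[0,0,0],[0,0,0]],"grip":[0.005,0.005,0.005,0.005,0.005]}'
```

```text
t: 2.3
tool_pos: [0.4445, 0.3249, 0.0625]
orientation: [2.476, 1.933, 0.002]
ft_force: [-0.5, -0.3, -0.7]
gripper_width: 0.028
t: 2.8
tool_pos: [0.4443, 0.3248, 0.062]
orientation: [2.476, 1.933, 0.001]
ft_force: [-0.4, -0.4, 4.3]
gripper_width: 0.0134
```

```bash
python3 -m jog '{"twist":[[0,0,0],[0,0,0],[0,0,0],[0,0,0],[0,0,0],[0,0,0],[0,0,0],[0,0,0],[0,0,0],[0,0,0]],"slide":[[0,0,-0.002],[0,0,-0.006],[0,0,-0.012],[0,0,-0.018],[0,0,-0.024],[0,0,-0.03],[0,0,-0.035],[0,0,-0.038],[0,0,-0.04],[0,0,-0.04]],"grip":[0.005,0.005,0.005,0.005,0.005,0.005,0.005,0.005,0.005,0.005]}'
for i in 1 2; do python3 -m jog '{"twist":[[0,0,0],[0,0,0]],"slide":[[0,0,0],[0,0,0]],"grip":[0.005,0.005]}'; done
python3 - <<'E'
from h import *
s=sensors.state(); im,d=viewer.grab_frame("wrist"); cv2.imwrite("pics/w2.png",im[...,::-1]); print(s["ft_force"],s["torque"]); ribs("wrist",im,d,s)
E
```

```text
t: 3.8
tool_pos: [0.4442, 0.3248, 0.1019]
orientation: [2.476, 1.933, 0.0]
ft_force: [-1.0, -0.1, -1.6]
gripper_width: 0.0139
t: 4.0
tool_pos: [0.4441, 0.3247, 0.1015]
orientation: [-2.476, -1.933, 0.001]
ft_force: [0.2, -0.2, -1.8]
gripper_width: 0.0138
t: 4.2
tool_pos: [0.4441, 0.3247, 0.1016]
orientation: [-2.476, -1.933, 0.0]
ft_force: [0.9, 0.5, -2.7]
gripper_width: 0.0144
[ 0.93358254  0.54911458 -2.74565435] [-0.01745128  0.06248985 -0.00535259]
wrist [295. 314.] 1308 centre [444.9 327. ] size 69.5 22.0 long axis deg 76.0 z 0.1
wrist [326. 594.] 2553 centre [580.  265.5] size 14.3 44.8 long axis deg 103.5 z 0.088
```

View pics/w2.png

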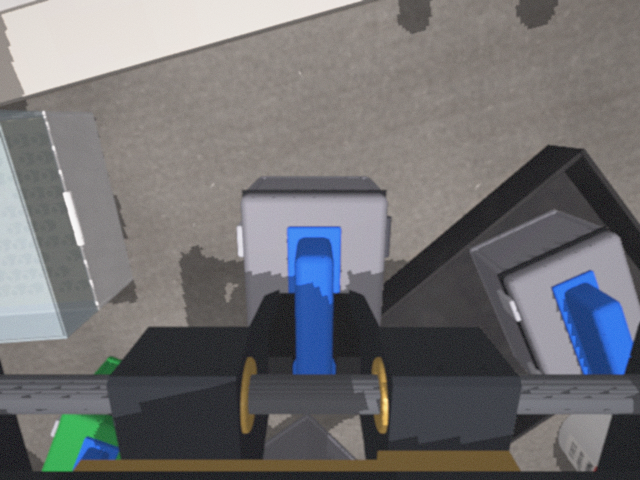

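Case P is lifted, shown in the fingers at (250,315), and the force is about 2 N, so it is empty. I set it back down and release.

```bash
python3 -m jog '{"twist":[[0,0,0],[0,0,0],[0,0,0],[0,0,0],[0,0,0],[0,0,0],[0,0,0],[0,0,0],[0,0,0],[0,0,0]],"slide":[[0,0,0.004],[0,0,0.01],[0,0,0.017],[0,0,0.024],[0,0,0.03],[0,0,0.034],[0,0,0.037],[0,0,0.0385],[0,0,0.0395],[0,0,0.0395]],"grip":[0.005,0.005,0.005,0.005,0.005,0.005,0.005,0.005,0.005,0.005]}'
python3 -m jog '{"twist":[[0,0,0],[0,0,0],[0,0,0],[0,0,0],[0,0,0],[0,0,0],[0,0,0]],"slide":[[0,0,0.0005],[0,0,0.0005],[0,0,0.0005],[0,0,0.0005],[0,0,0.0005],[0,0,0.0005],[0,0,0.0005]],"grip":[0.005,0.02,0.035,0.05,0.05,0.05,0.05]}'
python3 -m jog '{"twist":[[0,0,0],[0,0,0],[0,0,0],[0,0,0],[0,0,0],[0,0,0]],"slide":[[0,0,-0.015],[0,0,-0.04],[0,0,-0.07],[0,0,-0.1],[0,0,-0.12],[0,0,-0.12]],"grip":[0.05,0.05,0.05,0.05,0.05,0.05]}'
python3 - <<'E'
from h import *
s=sensors.state(); im,d=viewer.grab_frame("wrist"); cv2.imwrite("pics/w3.png",im[...,::-1]); ribs("wrist",im,d,s)
go(.397,.131,.18,26.5); go(.582,.2545,.18,13.3)
E
```

```text
t: 5.25
tool_pos: [0.4442, 0.3247, 0.0623]
orientation: [2.476, 1.933, 0.0]
ft_force: [0.8, -0.4, -1.6]
gripper_width: 0.0138
t: 5.95
tool_pos: [0.4442, 0.3247, 0.0618]
orientation: [2.476, 1.933, 0.0]
ft_force: [-0.4, 0.3, 0.1]
gripper_width: 0.0497
t: 6.55
tool_pos: [0.4451, 0.3252, 0.1843]
orientation: [2.475, 1.933, 0.008]
ft_force: [0.2, -0.6, -0.4]
gripper_width: 0.0501
wrist [229. 312.] 1831 centre [444.7 326.3] size 63.5 13.9 long axis deg 75.4 z 0.085
wrist [277. 517.] 1878 centre [582.6 256.3] size 14.4 63.7 long axis deg 103.3 z 0.088
wrist [441. 308.] 443 centre [392.1 148.3] size 13.2 30.3 long axis deg 117.2 z 0.085
slide [-0.1996  0.001   0.0021] twist [ 1.200e-01 -4.000e-02 -4.054e+01] t 6.6 pos [0.4444 0.3249 0.1824] F [ 0.8  -0.72 -0.92] w 0.05 j6 0.66
slide [-0.0349  0.1505  0.0026] twist [  0.11  -0.05 -27.34] t 6.6 pos [0.4444 0.3249 0.1824] F [ 0.8  -0.72 -0.92] w 0.05 j6 0.66
```

Case P is back within about 0.5 mm. Next is bench case Q.

```bash
python3 -m jog '{"twist":[[0,0,-6],[0,0,-13],[0,0,-20],[0,0,-27],[0,0,-34],[0,0,-40.5],[0,0,-40.5],[0,0,-40.5]],"slide":[[-0.02,0,0.002],[-0.055,0,0.002],[-0.09,0,0.002],[-0.125,0,0.002],[-0.16,0.001,0.002],[-0.185,0.001,0.002],[-0.2,0.001,0.002],[-0.2,0.001,0.002]],"grip":[0.05,0.05,0.05,0.05,0.05,0.05,0.05,0.05]}'
python3 - <<'E'
from h import *
s=sensors.state(); im,d=viewer.grab_frame("wrist"); cv2.imwrite("pics/w4.png",im[...,::-1]); ribs("wrist",im,d,s)
go(.398,.131,.062,26.7)
E
```

```text
t: 7.4
tool_pos: [0.3958, 0.1293, 0.1787]
orientation: [-1.656, -2.667, 0.002]
ft_force: [-0.7, -0.0, -0.1]
gripper_width: 0.05
wrist [ 22. 178.] 2142 centre [265.  216.8] size 59.3 14.2 long axis deg 49.7 z 0.086
wrist [ 18. 506.] 759 centre [438.7 303.7] size 19.5 13.6 long axis deg 74.4 z 0.085
wrist [212. 627.] 190 centre [581.4 231.5] size 3.5 19.2 long axis deg 111.6 z 0.087
wrist [231. 320.] 1872 centre [398.9 132. ] size 13.6 63.7 long axis deg 116.1 z 0.085
slide [-1.000e-04  2.100e-03  1.169e-01] twist [-0.09 -0.05 -0.36] t 7.45 pos [0.3962 0.1301 0.1789] F [-0.3   0.22  0.04] w 0.0497 j6 -0.43
```

View pics/w4.png

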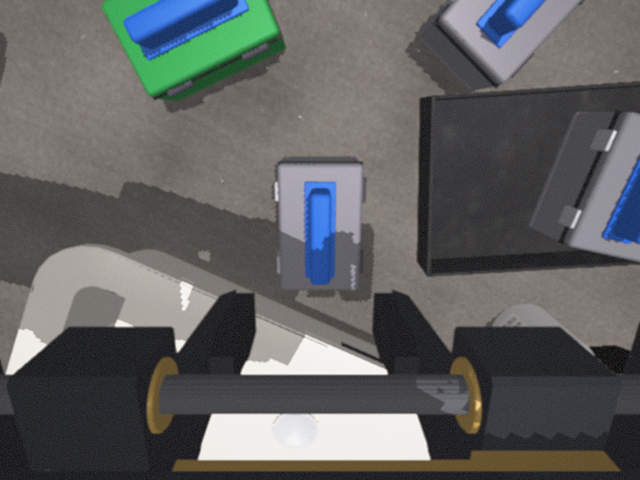

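Case Q shows grey at (230,320), aligned with the fingers. I descend and grip.

```bash
python3 -m jog '{"twist":[[0,0,0],[0,0,0],[0,0,0],[0,0,0],[0,0,0],[0,0,0],[0,0,0],[0,0,0],[0,0,0],[0,0,0]],"slide":[[0,0.003,0.025],[0,0.003,0.05],[0,0.003,0.075],[0,0.003,0.1],[0,0.003,0.112],[0,0.003,0.117],[0,0.003,0.117],[0,0.003,0.117],[0,0.003,0.117],[0,0.003,0.117]],"grip":[0.05,0.05,0.05,0.05,0.05,0.05,0.05,0.005,0.005,0.005]}'
python3 -m jog '{"twist":[[0,0,0],[0,0,0],[0,0,0],[0,0,0],[0,0,0]],"slide":[[0,0,0],[0,0,0],[0,0,0],[0,0,0],[0,0,0]],"grip":[0.005,0.005,0.005,0.005,0.005]}'
python3 -m jog '{"twist":[[0,0,0],[0,0,0],[0,0,0],[0,0,0],[0,0,0],[0,0,0],[0,0,0],[0,0,0],[0,0,0],[0,0,0]],"slide":[[0,0,-0.002],[0,0,-0.006],[0,0,-0.012],[0,0,-0.018],[0,0,-0.024],[0,0,-0.03],[0,0,-0.035],[0,0,-0.038],[0,0,-0.04],[0,0,-0.04]],"grip":[0.005,0.005,0.005,0.005,0.005,0.005,0.005,0.005,0.005,0.005]}'
for i in 1 2; do python3 -m jog '{"twist":[[0,0,0],[0,0,0]],"slide":[[0,0,0],[0,0,0]],"grip":[0.005,0.005]}'; done
```

```text
t: 8.45
tool_pos: [0.3996, 0.1319, 0.0632]
orientation: [1.653, 2.67, 0.001]
ft_force: [0.7, 0.0, -0.1]
gripper_width: 0.0281
t: 8.95
tool_pos: [0.3993, 0.1318, 0.0629]
orientation: [1.654, 2.671, 0.0]
ft_force: [-1.3, -0.4, 3.4]
gripper_width: 0.0134
t: 9.95
tool_pos: [0.3993, 0.1318, 0.1029]
orientation: [1.654, 2.671, 0.0]
ft_force: [0.1, -1.1, -7.2]
gripper_width: 0.0138
t: 10.15
tool_pos: [0.3992, 0.1318, 0.1026]
orientation: [-1.654, -2.671, 0.0]
ft_force: [0.5, -0.5, -6.4]
gripper_width: 0.0134
t: 10.35
tool_pos: [0.3993, 0.1318, 0.1026]
orientation: [-1.654, -2.671, 0.0]
ft_force: [0.7, 0.4, -7.3]
gripper_width: 0.0139
```

About 7 N, so Q is loaded (about 0.65–0.7 kg). I raise it a further 11 cm.

```bash
python3 -m jog '{"twist":[[0,0,0],[0,0,0],[0,0,0],[0,0,0],[0,0,0],[0,0,0],[0,0,0],[0,0,0],[0,0,0],[0,0,0]],"slide":[[0,0,-0.004],[0,0,-0.014],[0,0,-0.029],[0,0,-0.044],[0,0,-0.059],[0,0,-0.074],[0,0,-0.089],[0,0,-0.101],[0,0,-0.107],[0,0,-0.11]],"grip":[0.005,0.005,0.005,0.005,0.005,0.005,0.005,0.005,0.005,0.005]}'
for i in 1 2; do python3 -m jog '{"twist":[[0,0,0],[0,0,0],[0,0,0],[0,0,0],[0,0,0]],"slide":[[0,0,0],[0,0,0],[0,0,0],[0,0,0],[0,0,0]],"grip":[0.005,0.005,0.005,0.005,0.005]}'; done
python3 - <<'E'
from h import *
s=sensors.state(); print(s["torque"],np.abs(s["joint_velocities"]).max())
im,d=viewer.grab_frame("scene"); cv2.imwrite("pics/scene1.png",im[...,::-1]); ribs("scene",im,d)
for q in ("case_a","reagent_red_1"):
    for r in spotter.regions_of("scene",q):
        m=r["region"]&(d>0); P=world("scene",np.argwhere(m),d[m]); print(q,round(r["conf"],2),np.round(r["at"]),np.median(P,0).round(3),P[:,2].min().round(3),P[:,2].max().round(3))
s=sensors.state(); im,d=viewer.grab_frame("wrist"); cv2.imwrite("pics/w5.png",im[...,::-1]); ribs("wrist",im,d,s)
# lid plane tilt of the held case: grey lid pixels near the top of the picture centre
P=world("wrist",np.argwhere(d>0),d[d>0],s); e=np.hypot(*(P[:,:2]-s["tool_pos"][:2]).T)<.06
z0=s["tool_pos"][2]; k=e&(abs(P[:,2]-(z0-.0045))<.006)
A=np.c_[P[k,:2]-s["tool_pos"][:2],np.ones(k.sum())]; c=np.linalg.lstsq(A,P[k,2],rcond=None)[0]; print("lid plane slopes",c.round(4),k.sum(),"underside z",c[2]-.058)
E
```

```text
t: 11.35
tool_pos: [0.3993, 0.1318, 0.2131]
orientation: [1.654, 2.671, 0.0]
ft_force: [0.0, 1.0, -7.1]
gripper_width: 0.0139
t: 11.85
tool_pos: [0.3993, 0.1318, 0.2126]
orientation: [-1.654, -2.671, 0.0]
ft_force: [0.2, -0.0, -7.0]
gripper_width: 0.0138
t: 12.35
tool_pos: [0.3993, 0.1318, 0.2127]
orientation: [1.654, 2.671, 0.0]
ft_force: [0.6, 0.5, -6.5]
gripper_width: 0.0137
[-5.42441298e-03  2.56274804e-02 -8.72184487e-05] 0.001593420618419641
scene [200. 305.] 126 centre [579.6 252.6] size 14.6 60.6 long axis deg 103.3 z 0.089
scene [242. 490.] 156 centre [ 815.1 -113.7] size 16.8 61.2 long axis deg 111.8 z 0.086
scene [263. 189.] 145 centre [264.2 217.8] size 67.0 13.0 long axis deg 51.4 z 0.085
case_a 0.94 [217. 262.] [0.386 0.105 0.194] 0.051 0.233
case_a 0.89 [252. 490.] [ 0.802 -0.127  0.056] 0.0 0.086
case_a 0.65 [279. 192.] [0.255 0.196 0.054] -0.005 0.085
case_a 0.64 [236. 236.] [0.416 0.286 0.019] -0.003 0.149
case_a 0.57 [213. 304.] [0.569 0.231 0.056] -0.003 0.205
reagent_red_1 0.83 [223. 352.] [0.607 0.103 0.085] -0.004 0.108
wrist [ 29. 195.] 2291 centre [266.2 218.5] size 63.2 13.9 long axis deg 49.4 z 0.086
wrist [ 23. 483.] 1048 centre [440.2 309.8] size 32.2 13.7 long axis deg 75.9 z 0.086
wrist [186. 606.] 2185 centre [582.2 255.2] size 15.5 63.3 long axis deg 103.7 z 0.089
lid plane slopes [ 0.0104 -0.0156  0.2077] 12692 underside z 0.14968334865551267
```

View pics/scene1.png

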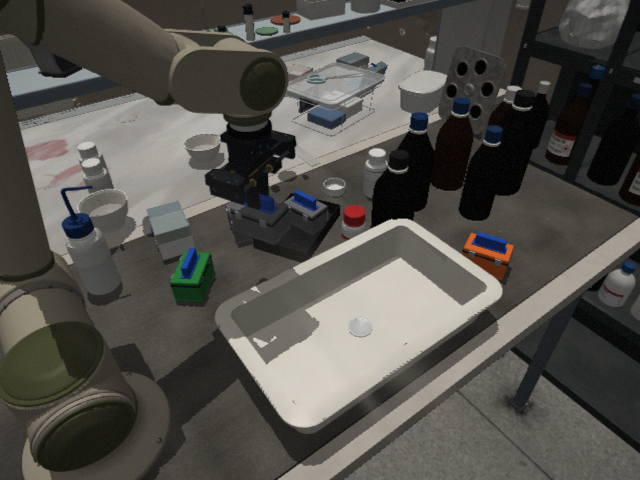

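View pics/w5.png

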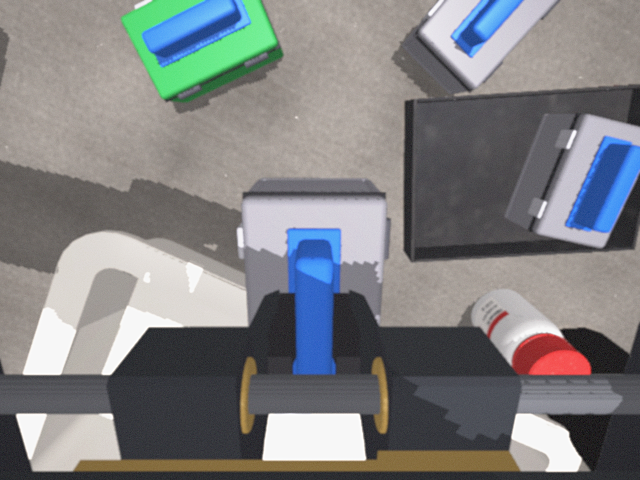

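The loaded case is held level at wrist (250,315), clear of the sink, tray and bottle. The other grey cases stand in place at (30,480) and (186,600). I hand in.

```bash
python3 -c "
from plant import hand_in; print(hand_in())"
```

```text
the job is handed in; nothing more can be done
None
```

I found the loaded case and handed the job in at about 12.5 s with it held in the air. The hand-in gives no verdict.

- **First bench case (0.445, 0.326):** it pulled about 2 N, so it is empty. I set it back upright. Straight after, its rib measured within about 0.5 mm of where it started.
- **Second bench case (0.399, 0.132):** it pulled about 7 N, roughly 0.7 kg, so it holds the weight. It is held over its own place with its underside at about 0.150 m. The fitted lid plane tilts about 0.02 rad, the grip opening is steady at 13.8 mm, and joint speeds are about 0.002 rad/s.
- **Tray case:** I never lifted it, because the weight was already found. It measures at its starting position.
- **Red-capped bottle:** it shows upright, with the same position before and after to within about 1 mm.

In the last pictures, the first case was partly out of view or hidden: the wrist camera saw only half its rib. That half-rib had its original direction and height, but the final check of its position rests on the measurement taken right after I set it down. No other check failed or disagreed.

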